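# Set the end plate of a bread moulding trough

## Robot

A 7-joint arm with a two-finger parallel gripper is mounted at the origin on the work surface. World frame = base frame: x ahead of the robot, y to its left, z up, the work surface at z = 0. Lengths are in m, angles in rad, forces in N, time in s.
With the tool pointing down it reaches from about 0.425 to 0.925 m from the base axis. Payload 6.8 kg.
Tool frame: the origin (TCP) lies between the finger pads; the fingertips stand r.tip_extent ahead of it and the grasp point (between the pads) lies 5 mm behind it (r.tip_extent is the distance from the TCP to the fingertips, in m); y points along the fingers, x is the direction in which the jaws open and shut, and the axes are right-handed (so a half turn about y gives the same grasp; the last joint's range is limited). The gripper opens to 85 mm and grips with 20 to 120 N. Pads are 22 mm wide; open, the fingers measure 114 mm over their backs; the gripper's body (76 mm by 85 mm) begins 54 mm behind the grasp point. The pads swing forward as they close: fully open they stand 13 mm farther back than shut.
Start: joints at [1.055, 0.477, 0.022, 1.555, -0.011, 1.109, -0.083], TCP at [0.268, -0.62, 0.245] pointing down, gripper open.
Joint ranges: [-2.96, 2.96], [-0.34, 2.1], [-1.41, 1.46], [0.24, 2.44], [-1.37, 4.51], [0.17, 1.92], [-2.96, 2.96]. Speed limits (rad/s): [2.39, 2.39, 3.14, 3.14, 3.14, 3.14, 3.14].

## Interface

Orientations are given as a rotation vector (axis times angle).
In Python, from bench import r gives the robot as it stands.
- The arm moves only by the tool send_rows, never from a script. Its argument "plan" is a list of rows, each a list of 5 numbers: the shift along the tool's x, y, z in cm, then the turn about the tool's y in degrees, then the opening, from 0 (shut) to 1 (fully open). In form: [[dx, dy, dz, spin, grip], ...]. A call has 1 to 12 rows; each row shifts and turns the commanded pose from where the row before left it, along the tool's axes as they then stand; what a row does not reach is not made up. A row lasts 1/8 s, in which the tool goes at most 62.5 mm and 10.7 degrees, less where a joint would pass 70% of its speed; a pose out of reach is approached as far as the arm can. A call is refused whole if a number of a shift passes 6.25 or a number of a turn 10.7, either way. A call with a gripper value outside its range is refused whole. The fingers move at their own pace and stop on an object; "force" is the grip in N (left out, the last holds). Time passes only in rows, so rows that do not move let the fingers close. It gives the time, the measured TCP pose, the force and the opening at its end, in the units of the state.
- r.get_obs(): the state, without advancing time (a new reading comes with each control period).
- r.grab_frame(name): name is "scene" or "top" or "wrist"; returns a dict with "image" (400x640x3 uint8, red, green, blue), "camera_matrix" (3x3 intrinsics, pixels), "cam_to_world" (4x4, takes a point from camera to world coordinates). Camera axes: x right, y down, z forward; pixel columns grow to the right and rows downward; lengths in m; the calibration is good to about 2 mm. A picture is of the moment at which its call begins. There is no depth.
- r.hand_in(): hands the job in, once; it reports no verdict.
Trained networks look in the newest picture that a camera, given by its name, has taken for a name from the list of things; names that differ only in an ending like _2 or _b are one class to them, and where a whole thing is asked for, a point or a joint stands for the part that bears it (a point fixed in the world has none). Each returns a list of dicts, best first, with "p" (0 to 1); they miss things now and then, are a little off and sometimes report something else, mostly with a low value. They report only what shows in the picture. A call takes as long as a camera call.
- r.recognise(camera, target): "rect" ([left, top, right, bottom] in pixels, round what is visible of it).
The state is a dict: "clock": time; "joints": joint angles; "qvel": joint speeds; "tau": joint torques, N m; "tcp_pos": TCP position; "orientation": TCP orientation; "contact_force": force on the tool from outside, world axes, zero at the start; "moment": the same for the moment, N m; "grip_width": finger opening in m.
Only numpy, scipy, OpenCV 4.12 (cv2) and the standard library are available. Lean on these libraries where they do the work, as an engineer would, in place of code of your own. Each camera call takes 0.05 s, during which the arm holds its last target.

## Task

Lift the lid with the knob off the bread moulding trough and set it flat, right way up, on the worktop clear of the trough. Then take the sliding end plate by the round post on top, push it in until its pointer lines up with the index fin, and, without letting go of the post, swing the cam lever fully closed against its stop (turning the gripper round the post lets a finger push it). Finish while still gripping the post with the plate on the mark and the lever closed (the plate springs back if released); leave the loaf, shaker and scraper where they are.

Things in the scene. Friction and masses are not known exactly. Their poses are not given: they have to be found in the camera images.
- trough: Fixed aluminium trough, 116 mm wide (its x) and 200 mm long (its y from -100 to +100 mm), walls 6 mm thick, wall tops 70 mm above the worktop, closed at its +y end, open at its -y end, where the 8 mm thick bed runs on to y = -260 mm. Beside its +x wall a wooden ledge (x = 74 to 94 mm, 50 mm high). Origin: on the worktop under the centre of the walled part; z up. It stands at a different place and yaw each time.
- lid: Loose aluminium lid 130 x 214 mm (x, y), 0.25 to 0.5 kg: a 4 mm sheet with a 16 mm deep skirt all round that hangs outside the trough walls with 2 to 4 mm play. Origin: centre of the skirt's lower edge, 20 mm under the sheet's top face; axes as the trough's. On the trough the origin is 54 mm above the worktop; lying on the worktop it is at 0. While it is on, its skirt closes the trough's open end to the end plate.
- lid_knob (a point): Centre of the lid's round black knob (28 mm across, 26 mm high, vertical axis; it stands 10 mm above the sheet on a 14 mm neck), 43 mm above the lid's origin, on its centre line.
- end_plate (a joint): Slide of the upright steel end plate (96 mm wide, 12 mm thick, top platform 44 mm square at 84 mm height) on its flat leg, in m: 0 = parked outside the open end (plate at trough y = -145 mm), growing as it goes into the trough along the trough's +y, at most 0.15. A spring pushes it back to 0 with about 2 N when parked and 3.5 N well in; friction 0.4 N.
- grip_post: Round upright steel post on the end plate, 22 mm diameter, 40 mm high, on the vertical axis about which the cam lever also swings; it swivels freely about that axis, so a gripper holding it can turn. Origin: centre of its foot, 92 mm above the worktop; its top is at 132 mm. It is gripped from above with the fingertips at least 2 mm above the lever's flat hub and arm, whose top is 91 mm above the worktop.
- pointer (a point): Tip of the small steel pointer bar (3 mm wide) that sticks out from the end plate towards the trough's +x, over the ledge; 84 mm above the worktop, on the plate's middle plane.
- mark (a point): Top of the index fin (3 mm thick, 22 mm long along the trough's x, standing on a small steel rider on the ledge), 74 mm above the worktop: the length mark. It stands at a different distance along the trough each time, 55 to 120 mm further in (trough +y) than the parked pointer; the plate is right when pointer and mark have the same y in the trough's frame. Fixed; axes as the trough's.
- cam_lever (a joint): Angle of the black cam lever, rad: 0 to 0.15 = open (start), 0.9 = fully closed on its stop, growing clockwise seen from above. It swings about the post's axis and points to trough azimuth pi + 0.9 - value (anticlockwise from the trough's +x): closed, it lies along the plate to the trough's -x. Dry friction 0.03 N m; it stays where it is left.
- lever_tip (a point): Upper outer end of the upright paddle on the lever's arm: 8 mm thick, from 17 to 51 mm off the post's axis, 91 to 121 mm above the worktop; this point is 51 mm off the axis, 121 mm up. A finger holding the post pushes the paddle with its side when the gripper turns clockwise; the paddle must lie between the fingers when they come down.
- loaf: Bystander: dark loaf 115 x 170 x 96 mm, loose, beyond the trough. Origin: centre of its underside.
- shaker: Bystander: steel shaker can 60 mm diameter, 110 mm high, loose, on the left, nearer the robot than the trough. Origin: centre of its underside.
- scraper: Bystander: dough scraper with a wooden grip, 95 x 125 mm, 22 mm high, loose, far left. Origin: under its blade's centre.

How it is judged:
On the way, in this order (a step that is already met when the one before it is completed fails the run):
1. the lid lies flat on the worktop, off the trough and let go (height (world z) of lid below 0.006 m and angle between lid's own z axis and vertical below 0.08 rad and contact force between lid and trough below 0.05 N and contact force between the fingers and lid below 0.05 N and linear speed of lid below 0.02 m/s), for 0.2 s.
2. the end plate is held by its post at the mark, the lever still open (y of pointer in the frame of mark between -0.004 and 0.004 m and contact force between the fingers and grip_post above 1 N and value of joint cam_lever below 0.4 rad), for 0.2 s.
At the end, for the whole second after the job is handed in: The fingers still grip the post (more than 1 N), the pointer is within 4 mm of the index fin along the trough and at rest, the cam lever is closed (above 0.8 rad of 0.9), and the lid lies flat (within 0.08 rad, skirt on the worktop) clear of the trough (height (world z) of lid below 0.006 m and angle between lid's own z axis and vertical below 0.08 rad and contact force between lid and trough below 0.05 N and linear speed of lid below 0.02 m/s and y of pointer in the frame of mark between -0.004 and 0.004 m and value of joint cam_lever above 0.8 rad and contact force between the fingers and grip_post above 1 N and velocity of joint end_plate between -0.01 and 0.01 m/s); the arm keeps its last pose, push and grip.
It fails at once if the post is not held once the lever is half closed (value of joint cam_lever above 0.45 rad and contact force between the fingers and grip_post below 0.02 N).
It fails at once if the lever is closed while the pointer is more than 10 mm off the mark (value of joint cam_lever above 0.6 rad and (y of pointer in the frame of mark above 0.01 m or y of pointer in the frame of mark below -0.01 m)).
It fails at once if a bystander is moved by more than 30 mm (distance of any of loaf, shaker, scraper from where it was at the start of the episode above 0.03 m).
It fails at once if the lid is dropped or thrown (faster than 0.8 m/s) (linear speed of lid above 0.8 m/s).
It also fails if it takes over 62 s, if anything falls off the work surface, if the arm or the gripper's body presses on something with over 40 N, if the wrist force passes 120 N, or if a joint passes its speed limit or range.

## Working session

There is one attempt and no reset: what is moved stays moved. The work goes in short steps, Python scripts to look and compute and a tool call to move; the robot and the scene stay as the last step left them, time stands still between calls to the robot, and variables do not carry over. Pictures are saved under pics/ and viewed, and the job is handed in when it is done.

Besides the shell and the picture viewer there is one more tool, called after ">>>" in YAML: its name, and indented under it one key for each argument. send_rows: Moves the arm, as the interface text tells. Its arguments: {"type":"object","properties":{"plan":{"type":"array","items":{"type":"array","items":{"type":"number"}}},"force":{"type":"number"}},"required":["plan"]}

```bash
mkdir -p pics; ls; python3 - <<'E'
from bench import r
import cv2,json
o=r.get_obs(); print(o); print(r.tip_extent)
for n in ["scene","top","wrist"]:
    f=r.grab_frame(n); cv2.imwrite(f"pics/{n}0.png",f["image"][:,:,::-1]); print(n,f["camera_matrix"].tolist(),f["cam_to_world"].round(4).tolist())
    for t in ["trough","lid","lid_knob","grip_post","pointer","mark","lever_tip","loaf","shaker","scraper"]:
        try:print(t,[(d["rect"],round(d["p"],2)) for d in r.recognise(n,t)][:2])
        except Exception as e: print(t,e)
E
```

```text
pics
{'clock': 0.0, 'joints': array([ 1.05491532,  0.47779578,  0.02234427,  1.5564474 , -0.01151622,
        1.10931004, -0.08311047]), 'qvel': array([-0.00016776, -0.00109063, -0.0010758 ,  0.00073098, -0.00068909,
        0.00083453,  0.00013164]), 'tau': array([-8.81969172e-04, -5.96465063e+01,  1.60777062e+00, -2.81202793e+01,
        1.25588482e-02,  9.24082560e-03,  3.53737016e-05]), 'tcp_pos': array([ 0.26745104, -0.61913474,  0.24433039]), 'orientation': array([-1.37403621,  0.90498874, -0.90236331]), 'contact_force': array([ 0.18661764, -0.12505218, -0.92220884]), 'moment': array([-0.00649636,  0.01666017, -0.01882809]), 'grip_width': 0.08555078702350086}
0.014
scene [[375.6393508142696, 0.0, 315.8509365775838], [0.0, 375.6393508142696, 198.55749280791886], [0.0, 0.0, 1.0]] [[-0.5375, 0.4827, -0.6914, 1.0964], [0.843, 0.3275, -0.4267, 0.3503], [0.0205, -0.8122, -0.583, 0.5426], [0.0, 0.0, 0.0, 1.0]]
trough [([218.9, 141.1, 350.1, 257.3], 0.93)]
lid [([247.5, 160.6, 359.0, 228.9], 0.58)]
lid_knob [([248.1, 161.6, 353.9, 233.7], 0.92), ([253.6, 145.9, 263.5, 158.3], 0.7)]
gri
[... 644 characters left out ...]
4.7], 0.82)]
lid_knob [([297.0, 184.9, 377.9, 244.5], 0.84)]
grip_post [([388.7, 217.8, 403.2, 228.0], 0.54)]
pointer [([377.2, 194.0, 417.2, 241.6], 0.81)]
mark []
lever_tip [([384.7, 216.8, 404.9, 240.8], 0.5), ([375.7, 198.5, 415.3, 240.3], 0.4)]
loaf [([340.9, 91.7, 403.7, 146.6], 0.92)]
shaker [([241.9, 266.5, 270.2, 291.2], 0.83)]
scraper []
wrist [[329.73023465147367, 0.0, 319.792514436622], [0.0, 329.73023465147367, 199.43401591900246], [0.0, 0.0, 1.0]] [[0.3959, -0.8866, -0.2394, 0.3279], [-0.9183, -0.3821, -0.1036, -0.5935], [0.0004, 0.2609, -0.9654, 0.3742], [0.0, 0.0, 0.0, 1.0]]
trough []
lid []
lid_knob []
grip_post []
pointer []
mark []
lever_tip []
loaf []
shaker []
scraper []
```

```bash
python3 - <<'E'
import cv2
a=cv2.imread("pics/top0.png")[150:270,270:450]; cv2.imwrite("pics/topc.png",cv2.resize(a,None,fx=4.4,fy=4.4,interpolation=cv2.INTER_CUBIC))
a=cv2.imread("pics/scene0.png")[120:270,205:375]; cv2.imwrite("pics/scenec.png",cv2.resize(a,None,fx=4,fy=4,interpolation=cv2.INTER_CUBIC))
E
```

```text
(no output)
```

View pics/topc.png

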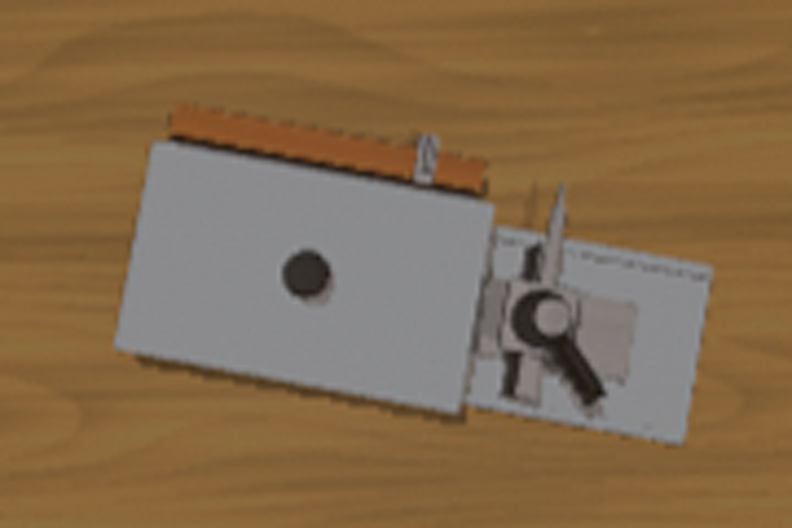

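View pics/scenec.png

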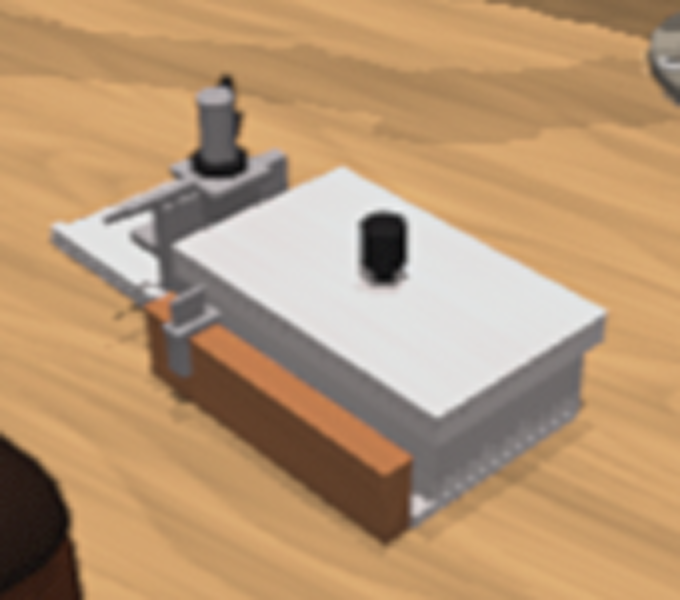

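View pics/top0.png

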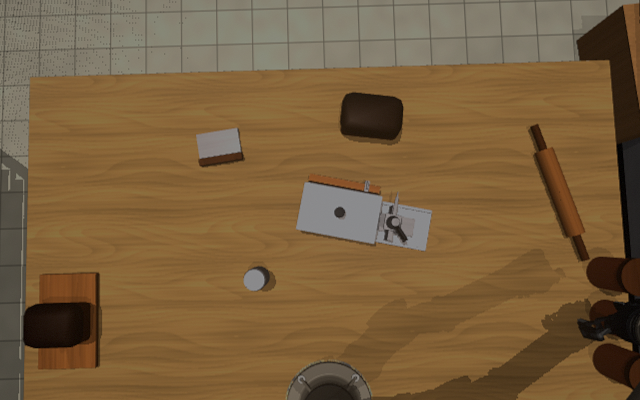

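View pics/scene0.png

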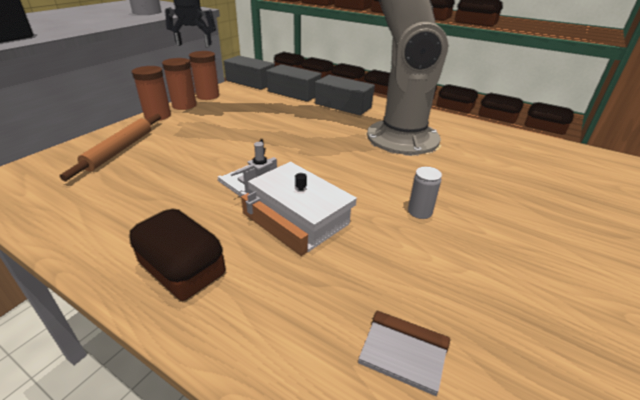

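```bash
cat > h.py <<'E'
import numpy as np
from bench import r
def uv2ray(f,u,v):
    K=f["camera_matrix"];T=f["cam_to_world"]
    d=T[:3,:3]@np.array([(u-K[0,2])/K[0,0],(v-K[1,2])/K[1,1],1]); return T[:3,3],d
def onz(f,u,v,z):
    c,d=uv2ray(f,u,v); return c+d*(z-c[2])/d[2]
def proj(f,p):
    K=f["camera_matrix"];T=f["cam_to_world"]
    q=T[:3,:3].T@(np.asarray(p)-T[:3,3]); q=K@q; return q[:2]/q[2]
def W(pose,p):
    x,y,a=pose; c,s=np.cos(a),np.sin(a); return np.array([x+c*p[0]-s*p[1],y+s*p[0]+c*p[1],p[2]])
E
python3 - <<'E'
from h import *
from scipy.optimize import least_squares
fs={n:r.grab_frame(n) for n in("top","scene")}
lid=[("top",(304.8,182.0),(.065,.107,.074)),("top",(382.5,196.1),(.065,-.107,.074)),("top",(375.2,244.1),(-.065,-.107,.074)),("top",(296.4,229.3),(-.065,.107,.074)),
("scene",(290.75,161.75),(-.065,-.107,.074)),("scene",(356.25,198.75),(-.065,.107,.074)),("scene",(314.25,224.25),(.065,.107,.074)),("scene",(248,181.25),(.065,-.107,.074))]
tr=[("top",(431.6,210.5),(.058,-.26,.008)),("top",(425.7,250.7),(-.058,-.26,.008)),("scene",(218.75,177.5),(.058,-.26,.008))]
led=[("top",(310.5,173.6),(.094,.1,.05)),("scene",(205+408/4,120+462/4),(.094,.1,.05))]
def fit(L):
    s=least_squares(lambda q:np.concatenate([proj(fs[n],W(q,p))-uv for n,uv,p in L]),[.48,-.04,-.2],loss='soft_l1')
    print(s.x.round(4),(s.fun.reshape(-1,2).round(1)).tolist()); return s.x
a=fit(lid); b=fit(tr+led); c=fit(lid+tr+led)
np.save("pose.npy",c)
def loc(q,p):
    d=p[:2]-q[:2]; cc,s=np.cos(q[2]),np.sin(q[2]); return (cc*d[0]+s*d[1], -s*d[0]+cc*d[1])
t=fs["top"];s=fs["scene"]
print("knob",onz(t,270+307/4.4,150+273/4.4,.108),onz(s,205+384/4,120+222/4,.11))
print("post",onz(t,270+553/4.4,150+318/4.4,.132),loc(c,onz(t,270+553/4.4,150+318/4.4,.132)))
print("post s",loc(c,onz(s,205+216/4,120+96/4,.132)))
print("tip", loc(c,onz(t,270+597/4.4,150+394/4.4,.121)))
print("mark",loc(c,onz(t,270+430/4.4,150+145/4.4,.074)),loc(c,onz(t,270+433/4.4,150+136/4.4,.074)))
print("mark s",loc(c,onz(s,205+187/4,120+300/4,.074)))
print("pointer",loc(c,onz(t,270+561/4.4,150+186/4.4,.084)),loc(c,onz(s,205+105/4,120+218/4,.084)))
o=r.recognise("top","shaker")[0]["rect"];print("shaker",onz(t,(o[0]+o[2])/2,(o[1]+o[3])/2,.11),)
o=r.recognise("top","loaf")[0]["rect"];print("loaf",onz(t,(o[0]+o[2])/2,(o[1]+o[3])/2,.06),)
E
```

```text
[ 0.5258 -0.0424 -0.2135] [[-0.4, -0.3], [-0.4, 0.0], [-1.5, -0.5], [-1.0, -0.4], [-0.7, -1.3], [0.2, -2.2], [-0.3, -1.3], [-0.3, -1.3]]
[ 0.5189 -0.0408 -0.1897] [[-0.4, 0.1], [-0.3, 0.4], [-1.6, -0.3], [-2.8, 2.5], [-2.0, 0.2]]
[ 0.5248 -0.0426 -0.211 ] [[-0.4, 0.2], [-0.4, 0.3], [-1.3, -0.3], [-0.8, 0.1], [-0.7, -1.5], [0.3, -2.6], [0.0, -1.6], [-0.2, -1.4], [0.2, 0.0], [-0.5, 0.2], [-2.2, -0.5], [-1.4, -0.2], [-5.9, 1.5]]
knob [ 0.52511265 -0.04340346  0.108     ] [ 0.52934246 -0.03870265  0.11      ]
post [ 0.49338941 -0.18518257  0.132     ] (np.float64(-0.0008187795674047746), np.float64(-0.14597413938568293))
post s (np.float64(0.003766924756918928), np.float64(-0.13725176407654163))
tip (np.float64(-0.039505229052738296), np.float64(-0.18057705458049))
mark (np.float64(0.09397196355400074), np.float64(-0.06231909587083115)) (np.float64(0.09980542937798986), np.float64(-0.06317274839558071))
mark s (np.float64(0.09548767301072929), np.float64(-0.05270359291590298))
pointer (np.float64(0.08230231207182928), np.float64(-0.14450474827720214)) (np.float64(0.08748361302637311), np.float64(-0.13773045559867247))
shaker [0.35476007 0.18186543 0.11      ]
loaf [ 0.78823331 -0.1442172   0.06      ]
```

```bash
cat >> h.py <<'E'
from scipy.spatial.transform import Rotation as R
def tool():
    o=r.get_obs(); M=R.from_rotvec(o["orientation"]).as_matrix(); return o,M
def plan(target,zaz=None):
    "shift in tool axes cm to world target; zaz = wanted azimuth (deg) of tool z -> spin deg"
    o,M=tool(); d=M.T@(np.asarray(target)-o["tcp_pos"])*100
    az=np.degrees(np.arctan2(M[1,2],M[0,2]))
    print("t",round(o["clock"],2),"tcp",o["tcp_pos"].round(4),"zaz",round(az,2),"shift cm",d.round(2),"j7",round(o["joints"][6],3),"gw",round(o["grip_width"],4),"F",o["contact_force"].round(1))
    if zaz is not None:
        s=(zaz-az+180)%360-180; print("turn world ccw deg",round(s,2),"= spin about tool y",round(s*M[2,1],2))
E
python3 - <<'E'
from h import *
o,M=tool(); print(M.round(3)); plan([.5255,-.043,.16],-102)
t=r.grab_frame("top")
for n in("scraper","shaker"):
    print(r.recognise("top",n)[:1])
f=t
print("scr",[onz(f,u,v,0.01)[:2].round(3) for u,v in((197,133),(240,127),(243,160),(202,167))])
E
```

```text
[[ 0.397  0.     0.918]
 [-0.918 -0.     0.397]
 [ 0.    -1.     0.   ]]
t 1.85 tcp [ 0.2677 -0.6197  0.2453] zaz 23.36 shift cm [-42.72   8.53  46.53] j7 -0.083 gw 0.0858 F [-0.   1.2 -0.6]
turn world ccw deg -125.36 = spin about tool y 125.36
[{'rect': [194.9, 131.4, 241.1, 164.2], 'p': 0.91}]
[{'rect': [244.0, 266.8, 270.4, 292.5], 'p': 0.69}]
scr [array([0.77 , 0.356]), array([0.783, 0.231]), array([0.687, 0.224]), array([0.671, 0.342])]
```

>>> send_rows:
  plan:
    - [-3.56,0.2,3.88,0,1]
    - [-3.56,0.2,3.88,0,1]
    - [-3.56,0.2,3.88,0,1]
    - [-3.56,0.2,3.88,0,1]
    - [-3.56,0.2,3.88,0,1]
    - [-3.56,0.2,3.88,0,1]
    - [-3.56,0.2,3.88,0,1]
    - [-3.56,0.2,3.88,0,1]
    - [-3.56,0.2,3.88,0,1]
    - [-3.56,0.2,3.88,0,1]
    - [-3.56,0.2,3.88,0,1]
    - [-3.56,0.2,3.87,0,1]

```text
clock: 3.5
tcp_pos: [0.5263, -0.0414, 0.2216]
orientation: [-1.375, 0.903, -0.905]
contact_force: [0.2, -0.1, 0.8]
grip_width: 0.0853
```

```bash
python3 - <<'E'
from h import *
import cv2
plan([.5255,-.043,.16],188)
f=r.grab_frame("wrist");cv2.imwrite("pics/w1.png",f["image"][:,:,::-1])
for t in("lid_knob","mark","pointer","grip_post"):print(t,[(d["rect"],round(d["p"],2)) for d in r.recognise("wrist",t)][:2])
print(proj(f,[.5255,-.043,.11]), f["cam_to_world"].round(3).tolist())
E
```

```text
t 3.5 tcp [ 0.5263 -0.0414  0.2216] zaz 23.34 shift cm [ 0.11  6.16 -0.14] j7 -1.296 gw 0.0853 F [ 0.2 -0.1  0.8]
turn world ccw deg 164.66 = spin about tool y -164.66
lid_knob [([173.4, 47.4, 459.7, 306.1], 0.92)]
mark [([418.4, 129.7, 452.0, 164.6], 0.82)]
pointer [([397.8, 211.1, 516.1, 317.2], 0.57)]
grip_post []
[321.39014168 202.11565294] [[0.396, -0.887, -0.239, 0.586], [-0.918, -0.382, -0.104, -0.015], [0.001, 0.26, -0.966, 0.351], [0.0, 0.0, 0.0, 1.0]]
```

View pics/w1.png

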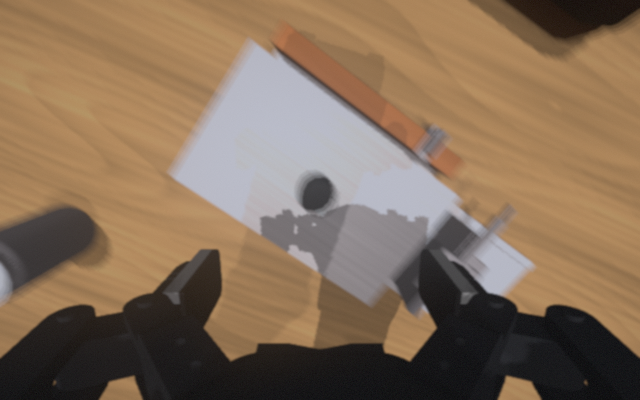

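```bash
python3 - <<'E'
from h import *
import cv2
f=r.grab_frame("wrist");cv2.imwrite("pics/w2.png",cv2.resize(f["image"][20:320,160:560,::-1],None,fx=2,fy=2,interpolation=cv2.INTER_CUBIC))
plan([.5255,-.043,.16])
m=(f["image"].max(2)<45).astype("uint8"); 
n,l,s,c=cv2.connectedComponentsWithStats(m)
for i in range(1,n):
    if s[i,4]>100: print(s[i],c[i])
E
```

```text
t 3.8 tcp [ 0.5253 -0.0441  0.2212] zaz 23.28 shift cm [-0.1   6.12  0.07] j7 -1.292 gw 0.0859 F [-0.  -0.1 -0.2]
[ 512    0  128   42 3616] [581.33517699  15.6244469 ]
[    0   252   640   148 46422] [326.01111542 356.3645039 ]
```

View pics/w2.png

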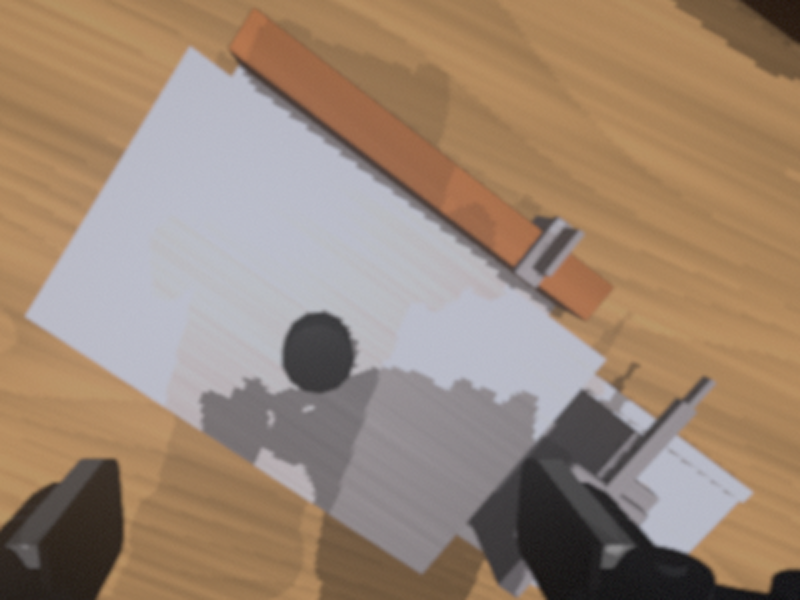

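```bash
python3 - <<'E'
from h import *
from scipy.optimize import least_squares
import cv2
f=r.grab_frame("wrist");cv2.imwrite("pics/w3.png",cv2.resize(f["image"][100:230,400:530,::-1],None,fx=5,fy=5,interpolation=cv2.INTER_CUBIC))
L=[((255,43.5),(.065,.107,.074)),((173,178.5),(-.065,.107,.074)),((371,306.5),(-.065,-.107,.074)),((463,199),(.065,-.107,.074))]
def fit(L):
    s=least_squares(lambda q:np.concatenate([proj(f,W(q,p))-uv for uv,p in L]),[.52,-.04,-.2],loss='soft_l1')
    print(s.x.round(4),(s.fun.reshape(-1,2).round(1)).tolist()); return s.x
q=fit(L)
print("knob",onz(f,319,195,.110),proj(f,[q[0],q[1],.11]))
def loc(q,p):
    d=p[:2]-q[:2]; cc,s=np.cos(q[2]),np.sin(q[2]); return np.round((cc*d[0]+s*d[1], -s*d[0]+cc*d[1]),4)
print("ledge",loc(q,onz(f,289,24.5,.05)),loc(q,onz(f,466,164,.05)),"ptr",loc(q,onz(f,515,209,.084)))
E
```

```text
[ 0.5253 -0.0435 -0.2136] [[-0.1, -0.2], [-0.2, 0.0], [0.2, 0.1], [0.1, 0.2]]
knob [ 0.52879545 -0.04185794  0.11      ] [319.20101889 199.9534863 ]
ledge [0.0943 0.0978] [ 0.0925 -0.0992] ptr [ 0.0836 -0.1431]
```

View pics/w3.png

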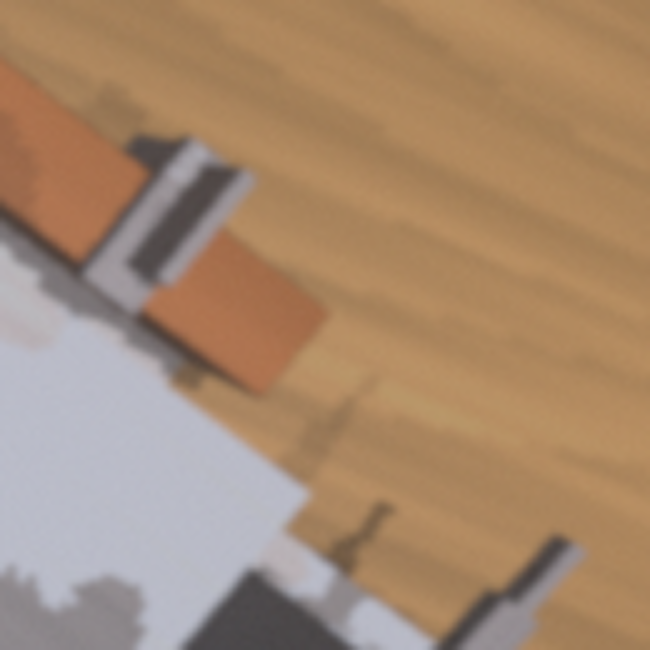

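```bash
python3 - <<'E'
from h import *
f=r.grab_frame("wrist")
q=[0.5253,-0.0435,-0.2136]
def loc(q,p):
    d=p[:2]-np.array(q[:2]); cc,s=np.cos(q[2]),np.sin(q[2]); return np.round((cc*d[0]+s*d[1], -s*d[0]+cc*d[1]),4)
for u,v in((208,230),(165,280),(180,285),(245,173),(256,180)):print("fin",loc(q,onz(f,400+u/5,100+v/5,.074)))
print("ptr",loc(q,onz(f,515,209.6,.084)))
plan([.5253,-.0435,.096])
E
```

```text
fin [ 0.0889 -0.062 ]
fin [ 0.0784 -0.0616]
fin [ 0.0792 -0.0642]
fin [ 0.0995 -0.0608]
fin [ 0.0997 -0.0631]
ptr [ 0.0831 -0.144 ]
t 3.9 tcp [ 0.5252 -0.0445  0.2213] zaz 23.22 shift cm [-0.09 12.53  0.05] j7 -1.292 gw 0.0854 F [-0.2 -0.4  0.3]
```

>>> send_rows:
  plan:
    - [-0.05,2.5,0,0,1]
    - [0,3,0,0,1]
    - [0,3,0,0,1]
    - [0,2.5,0,0,1]
    - [0,1.5,0,0,1]
    - [0,0,0,0,1]
    - [0,0,0,0,0]
    - [0,0,0,0,0]
    - [0,0,0,0,0]
    - [0,0,0,0,0]
    - [0,0,0,0,0]
  force: 50

```text
clock: 5.28
tcp_pos: [0.5258, -0.0423, 0.0971]
orientation: [-1.375, 0.903, -0.904]
contact_force: [-0.8, 0.3, 5.4]
grip_width: 0.0267
```

>>> send_rows:
  plan:
    - [0,-0.3,0,0,0]
    - [0,-0.8,0,0,0]
    - [0,-1.5,0,0,0]
    - [0,-2,0,0,0]
    - [0,-2,0,0,0]
    - [0,-1,0,0,0]
    - [0,0,0,0,0]

```text
clock: 6.15
tcp_pos: [0.5259, -0.0425, 0.1732]
orientation: [-1.374, 0.903, -0.905]
contact_force: [-0.6, 0.2, -5.0]
grip_width: 0.0265
```

```bash
python3 - <<'E'
from h import *
import cv2
f=r.grab_frame("wrist");cv2.imwrite("pics/w4.png",f["image"][:,:,::-1])
f=r.grab_frame("scene");cv2.imwrite("pics/s4.png",f["image"][:,:,::-1])
plan([.535,.255,.165],188)
E
```

```text
t 6.25 tcp [ 0.525  -0.0425  0.1719] zaz 23.36 shift cm [-26.91   0.68  12.72] j7 -1.318 gw 0.0264 F [ 0.5  0.1 -4.4]
turn world ccw deg 164.64 = spin about tool y -164.64
```

View pics/s4.png

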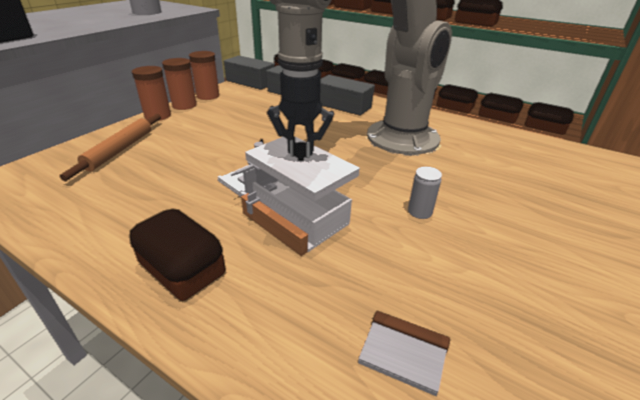

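View pics/w4.png

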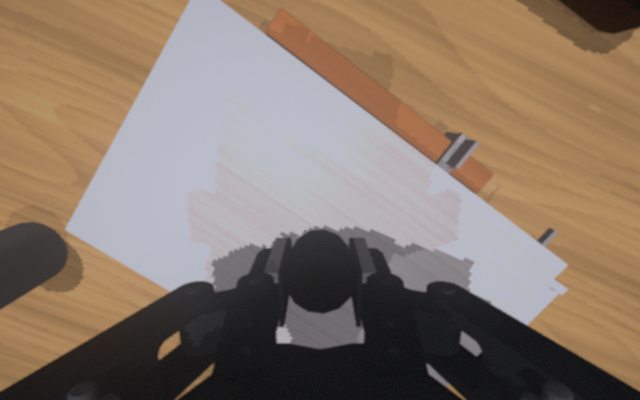

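>>> send_rows:
  plan:
    - [-1.35,0,0.64,0,0]
    - [-2.15,0,1.02,0,0]
    - [-2.96,0,1.4,0,0]
    - [-3.5,0,1.65,0,0]
    - [-3.5,0,1.65,0,0]
    - [-3.5,0,1.65,0,0]
    - [-3.5,0,1.65,0,0]
    - [-2.96,0.5,1.4,0,0]
    - [-2.15,1,1.02,0,0]
    - [-1.35,1.5,0.64,0,0]
    - [0,1.5,0,0,0]
    - [0,1,0,0,0]

```text
clock: 7.75
tcp_pos: [0.5349, 0.2534, 0.1155]
orientation: [-1.377, 0.905, -0.905]
contact_force: [0.8, -0.6, -4.5]
grip_width: 0.0268
```

```bash
python3 - <<'E'
from h import *
import cv2
f=r.grab_frame("scene");cv2.imwrite("pics/s5.png",f["image"][:,:,::-1])
plan([.535,.255,.043],188)
E
```

```text
t 7.8 tcp [0.5346 0.2529 0.1146] zaz 23.27 shift cm [-0.19  7.16  0.15] j7 -1.913 gw 0.0266 F [ 0.4 -0.2 -6.1]
turn world ccw deg 164.73 = spin about tool y -164.73
```

View pics/s5.png

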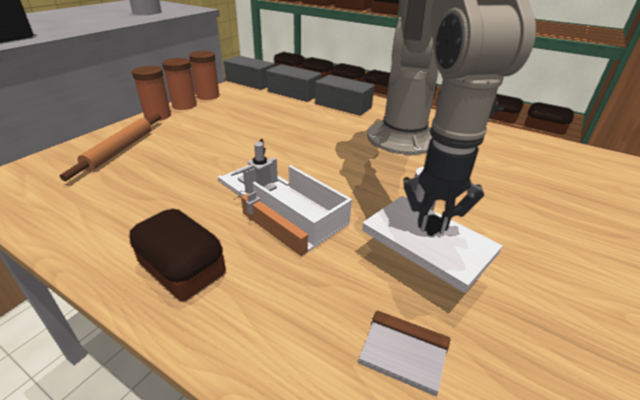

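>>> send_rows:
  plan:
    - [0,1.5,0,0,0]
    - [0,2,0,0,0]
    - [0,1.8,0,0,0]
    - [0,1.0,0,0,0]
    - [0,0.4,0,0,0]
    - [0,0.2,0,0,0]
    - [0,0,0,0,0]

```text
clock: 8.68
tcp_pos: [0.5357, 0.2553, 0.0487]
orientation: [-1.374, 0.903, -0.904]
contact_force: [0.2, 0.0, -4.1]
grip_width: 0.0266
```

>>> send_rows:
  plan:
    - [0,0.2,0,0,0]
    - [0,0.2,0,0,0]
    - [0,0.2,0,0,0]
    - [0,0,0,0,0]

```text
clock: 9.18
tcp_pos: [0.5355, 0.2552, 0.0431]
orientation: [-1.375, 0.904, -0.904]
contact_force: [-2.8, -1.1, 4.7]
grip_width: 0.0263
```

>>> send_rows:
  plan:
    - [0,0,0,0,0.6]
    - [0,0,0,0,1]
    - [0,0,0,0,1]
    - [0,0,0,0,1]
    - [0,-1.0,0,0,1]
    - [0,-2.5,0,0,1]
    - [0,-4,0,0,1]
    - [0,-4,0,0,1]
    - [0,-4,0,0,1]
    - [0,-3,0,0,1]

```text
clock: 10.42
tcp_pos: [0.5357, 0.2554, 0.2301]
orientation: [-1.373, 0.902, -0.904]
contact_force: [0.5, 0.6, -0.5]
grip_width: 0.085
```

```bash
python3 - <<'E'
from h import *
import cv2
f=r.grab_frame("scene");cv2.imwrite("pics/s6.png",f["image"][:,:,::-1])
q=[0.5253,-0.0435,-0.2136]
print("post",W(q,(0,-.145,.132)))
plan(W(q,(0,-.145,.26)),188)
E
```

```text
post [ 0.49456298 -0.18520475  0.132     ]
t 10.47 tcp [0.5373 0.2565 0.2339] zaz 23.37 shift cm [ 38.85  -2.8  -21.42] j7 -1.856 gw 0.0857 F [0.9 0.8 3.3]
turn world ccw deg 164.63 = spin about tool y -164.63
```

View pics/s6.png

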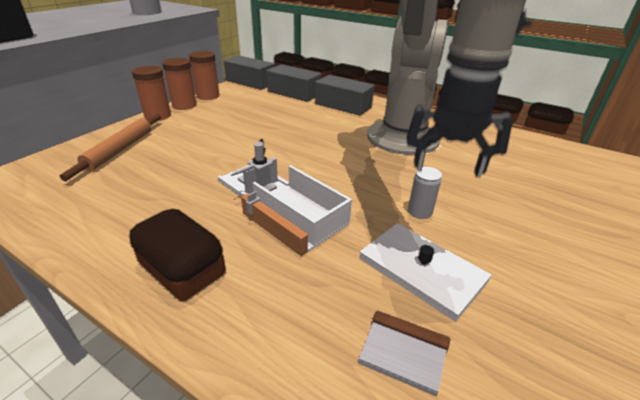

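>>> send_rows:
  plan:
    - [2.5,-0.28,-1.4,0,1]
    - [3.9,-0.28,-2.14,0,1]
    - [4.05,-0.28,-2.23,0,1]
    - [4.05,-0.28,-2.23,0,1]
    - [4.05,-0.28,-2.23,0,1]
    - [4.05,-0.28,-2.23,0,1]
    - [4.05,-0.28,-2.23,0,1]
    - [4.05,-0.28,-2.23,0,1]
    - [3.9,-0.28,-2.14,0,1]
    - [2.75,-0.28,-1.52,0,1]
    - [1.5,0,-0.84,0,1]
    - [0,0,0,-8,1]

```text
clock: 11.98
tcp_pos: [0.4926, -0.1874, 0.2554]
orientation: [-1.42, 0.796, -0.796]
contact_force: [0.1, 0.8, -0.1]
grip_width: 0.0853
```

>>> send_rows:
  plan:
    - [0,0,0,-10.5,1]
    - [0,0,0,-10.5,1]
    - [0,0,0,-10.5,1]
    - [0,0,0,-10.5,1]
    - [0,0,0,-10.5,1]
    - [0,0,0,-10.5,1]
    - [0,0,0,-10.5,1]
    - [0,0,0,-10.5,1]
    - [0,0,0,-10.5,1]
    - [0,0,0,-10.5,1]
    - [0,0,0,-10.5,1]
    - [0,0,0,-10.5,1]

```text
clock: 13.48
tcp_pos: [0.4931, -0.1853, 0.2554]
orientation: [-1.368, -0.92, 0.919]
contact_force: [0.1, -0.5, -1.0]
grip_width: 0.0855
```

>>> send_rows:
  plan:
    - [0,0,0,-10.5,1]
    - [0,0,0,-10.5,1]
    - [0,0,0,-9,1]
    - [0,0,0,0,1]
    - [0,0,0,0,1]

```text
clock: 14.1
tcp_pos: [0.493, -0.186, 0.2554]
orientation: [-1.147, -1.302, 1.301]
contact_force: [-0.1, -0.7, 0.2]
grip_width: 0.085
```

```bash
python3 - <<'E'
from h import *
import cv2
q=[0.5253,-0.0435,-0.2136]
plan(W(q,(0,-.145,.2)),188)
f=r.grab_frame("wrist");cv2.imwrite("pics/w7.png",f["image"][:,:,::-1])
for n,p in dict(posttop=(0,-.145,.132),ptr=(.083,-.145,.084),mark=(.089,-.062,.074),wall=(.058,.1,.07),wall2=(-.058,.1,.07),wall3=(-.058,-.1,.07)).items(): print(n,proj(f,W(q,p)).round(1))
E
```

```text
t 14.1 tcp [ 0.493  -0.186   0.2554] zaz -172.77 shift cm [ 0.06  5.54 -0.17] j7 1.772 gw 0.085 F [-0.1 -0.7  0.2]
turn world ccw deg 0.77 = spin about tool y -0.77
posttop [320.6 199.1]
ptr [292.7 262.6]
mark [366.7 287.3]
wall [516.2 305.8]
wall2 [572.1 208.9]
wall3 [386.  141.3]
```

View pics/w7.png

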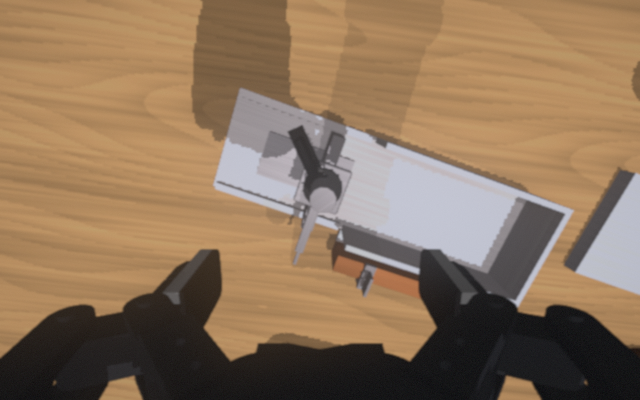

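```bash
python3 - <<'E'
from h import *
import cv2
q=[0.5253,-0.0435,-0.2136]
f=r.grab_frame("wrist");cv2.imwrite("pics/w8.png",cv2.resize(f["image"][100:300,200:420,::-1],None,fx=3.6,fy=3,interpolation=cv2.INTER_CUBIC))
pc=W(q,(0,-.145,0))
for v in(0,.05,.1,.15):
    a=np.pi+.9-v
    print(v,[proj(f,W(q,(rr*np.cos(a),-.145+rr*np.sin(a),.121))).round(1).tolist() for rr in(.017,.051)])
E
```

```text
0 [[309.6, 178.5], [286.4, 142.7]]
0.05 [[310.5, 178.0], [289.1, 141.1]]
0.1 [[311.4, 177.5], [292.0, 139.5]]
0.15 [[312.3, 177.1], [294.9, 138.1]]
```

View pics/w8.png

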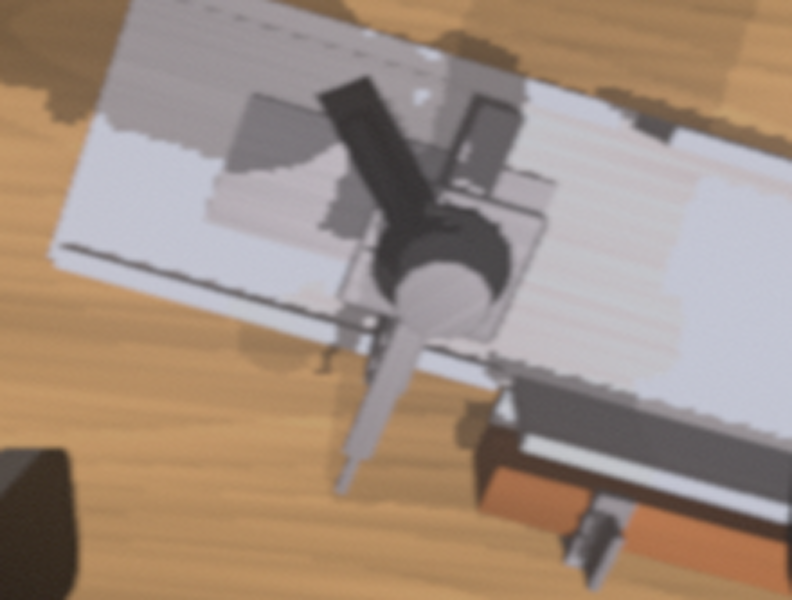

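>>> send_rows:
  plan:
    - [0.18,2,-0.17,0,1]
    - [0,3,0,0,1]
    - [0,3,0,0,1]
    - [0,2.5,0,0,1]
    - [0,2,0,0,1]
    - [0,1,0,0,1]
    - [0,0.5,0,0,1]
    - [0,0.4,0,0,1]
    - [0,0,0,0,1]
  force: 60

```text
clock: 15.32
tcp_pos: [0.4945, -0.1845, 0.1116]
orientation: [-1.146, -1.303, 1.303]
contact_force: [0.4, -0.1, -0.3]
grip_width: 0.0853
```

```bash
python3 - <<'E'
from h import *
import cv2
q=[0.5253,-0.0435,-0.2136]
plan(W(q,(0,-.145,.111)),188)
f=r.grab_frame("wrist");cv2.imwrite("pics/w9.png",f["image"][:,:,::-1])
f=r.grab_frame("scene");cv2.imwrite("pics/s9.png",cv2.resize(f["image"][80:260,180:400,::-1],None,fx=3.3,fy=3.3))
E
```

```text
t 15.32 tcp [ 0.4945 -0.1845  0.1116] zaz -172.65 shift cm [-0.07  0.06  0.  ] j7 1.634 gw 0.0853 F [ 0.4 -0.1 -0.3]
turn world ccw deg 0.65 = spin about tool y -0.65
```

View pics/w9.png

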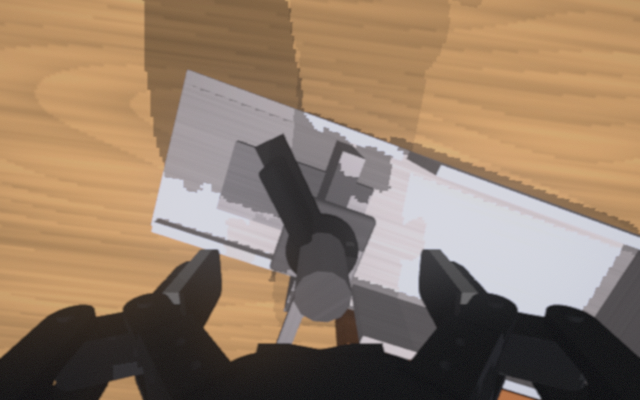

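View pics/s9.png

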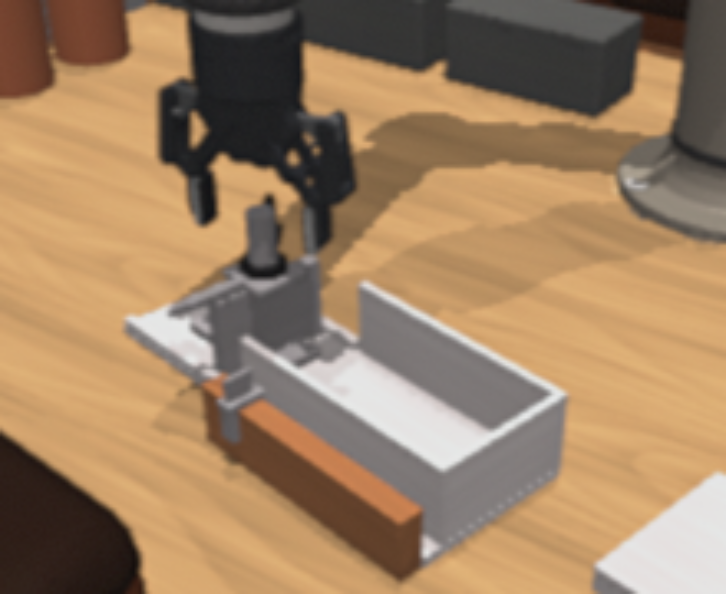

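>>> send_rows:
  plan:
    - [0,0,0,0,0]
    - [0,0,0,0,0]
    - [0,0,0,0,0]
    - [0,0,0,0,0]
    - [0,0,0,0,0]
    - [0,0,0,0,0]
  force: 60

```text
clock: 16.18
tcp_pos: [0.4943, -0.1838, 0.1116]
orientation: [-1.145, -1.304, 1.303]
contact_force: [-1.9, 2.3, 4.9]
grip_width: 0.0207
```

```bash
python3 - <<'E'
from h import *
import cv2
q=[0.5253,-0.0435,-0.2136]
plan(W(q,(0,-.145,.111)),188)
plan(W(q,(0,-.062,.111)),188)
f=r.grab_frame("wrist");cv2.imwrite("pics/w10.png",f["image"][:,:,::-1])
E
```

```text
t 16.18 tcp [ 0.4943 -0.1838  0.1116] zaz -172.61 shift cm [-0.14  0.06 -0.  ] j7 1.634 gw 0.0207 F [-1.9  2.3  4.9]
turn world ccw deg 0.61 = spin about tool y -0.61
t 16.18 tcp [ 0.4943 -0.1838  0.1116] zaz -172.61 shift cm [ 7.67  0.06 -2.79] j7 1.634 gw 0.0207 F [-1.9  2.3  4.9]
turn world ccw deg 0.61 = spin about tool y -0.61
```

View pics/w10.png

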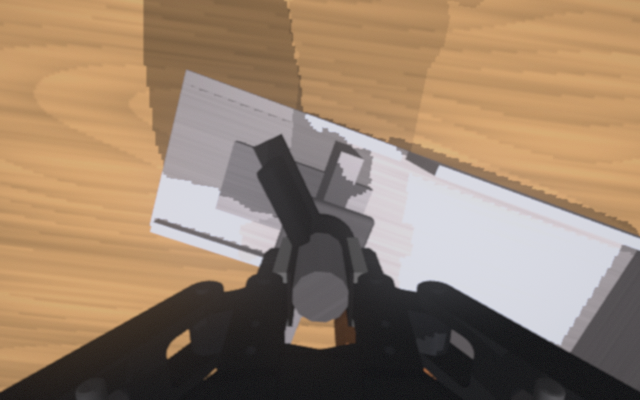

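>>> send_rows:
  plan:
    - [0.45,0,-0.16,0,0]
    - [0.9,0,-0.33,0,0]
    - [1.0,0,-0.37,0,0]
    - [1.0,0,-0.37,0,0]
    - [1.0,0,-0.37,0,0]
    - [1.0,0,-0.37,0,0]
    - [1.0,0,-0.37,0,0]
    - [0.8,0,-0.29,0,0]
    - [0.3,0,-0.11,0,0]
    - [0,0,0,0,0]

```text
clock: 17.48
tcp_pos: [0.5109, -0.1077, 0.1115]
orientation: [-1.145, -1.301, 1.305]
contact_force: [-5.8, -2.0, 8.7]
grip_width: 0.0207
```

```bash
python3 - <<'E'
from h import *
import cv2
q=[0.5253,-0.0435,-0.2136]
e=np.array([-np.sin(q[2]),np.cos(q[2]),0])
plan(np.array([.4943,-.1838,.1116])+.082*e,188)
for n in("scene","top"):
    f=r.grab_frame(n)
    print(n,proj(f,W(q,(.089,-.0624,.074))),[(d["rect"],round(d["p"],2)) for d in r.recognise(n,"mark")][:1],[(d["rect"],round(d["p"],2)) for d in r.recognise(n,"pointer")][:1])
    u,v=proj(f,W(q,(.089,-.0624,.074))).astype(int)
    cv2.imwrite(f"pics/{n}11.png",cv2.resize(f["image"][v-30:v+30,u-40:u+40,::-1],None,fx=9,fy=9,interpolation=cv2.INTER_CUBIC))
E
```

```text
t 17.48 tcp [ 0.5109 -0.1077  0.1115] zaz -172.65 shift cm [ 0.39 -0.01 -0.13] j7 1.475 gw 0.0207 F [-5.8 -2.   8.7]
turn world ccw deg 0.65 = spin about tool y -0.65
scene [250.92028662 191.87931001] [([244.2, 189.0, 260.3, 212.5], 0.48)] [([254.5, 150.5, 297.2, 207.1], 0.83)]
top [367.83078324 184.62033053] [] [([353.4, 222.1, 363.4, 234.8], 0.62)]
```

View pics/scene11.png

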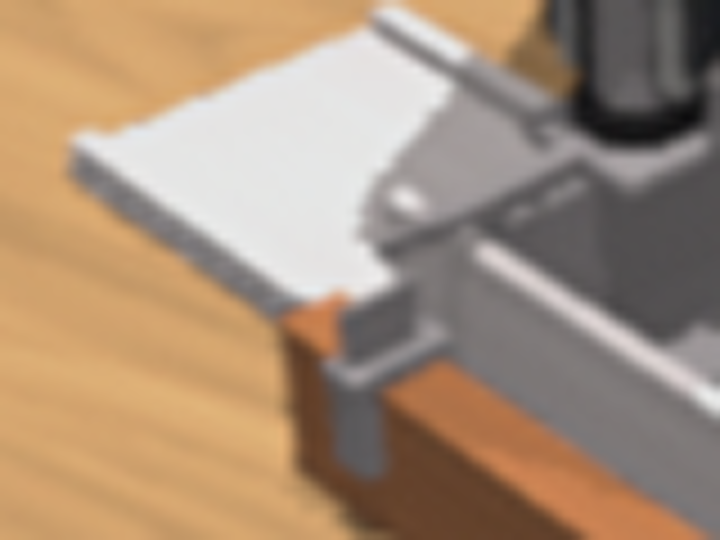

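View pics/top11.png

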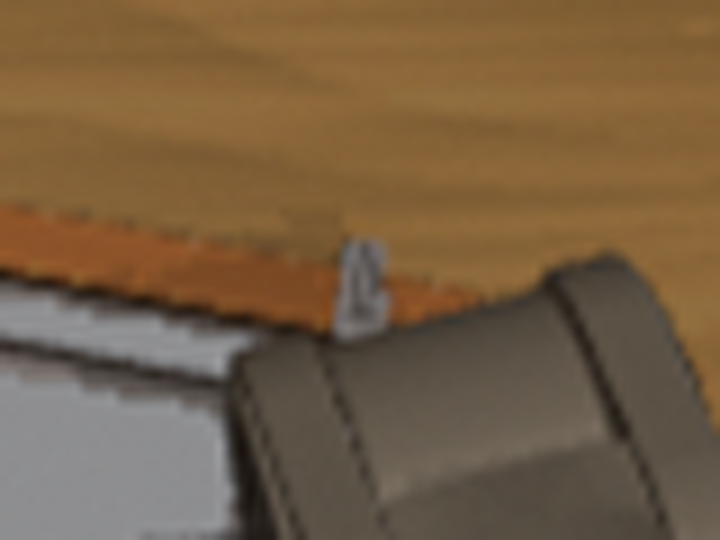

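```bash
python3 - <<'E'
from h import *
q=[0.5253,-0.0435,-0.2136]
f=r.grab_frame("scene")
c=lambda p:((proj(f,W(q,p))-[210,161])*9).round(0).tolist()
for y in(-.0609,-.0639):print("fin",y,c((.1,y,.074)),c((.078,y,.074)))
for y in(-.074,-.070,-.066,-.062):print("ptr",y,c((.083,y,.084)),c((.06,y,.084)))
o=r.get_obs();print(o["tcp_pos"],o["contact_force"])
E
```

```text
fin -0.0609 [335.0, 298.0] [408.0, 263.0]
fin -0.0639 [328.0, 293.0] [401.0, 258.0]
ptr -0.074 [356.0, 215.0] [431.0, 179.0]
ptr -0.07 [366.0, 221.0] [441.0, 186.0]
ptr -0.066 [376.0, 228.0] [451.0, 192.0]
ptr -0.062 [386.0, 235.0] [461.0, 199.0]
[ 0.51084325 -0.10796661  0.11155821] [-4.57492143 -1.73590776  9.69579109]
```

>>> send_rows:
  plan:
    - [0.17,0,-0.04,0,0]
    - [0.17,0,-0.04,0,0]
    - [0,0,0,0,0]
    - [0,0,0,0,0]

```text
clock: 18.32
tcp_pos: [0.5115, -0.1046, 0.1116]
orientation: [-1.146, -1.301, 1.305]
contact_force: [-4.2, -1.2, 8.2]
grip_width: 0.0204
```

```bash
python3 - <<'E'
from h import *
import cv2
q=[0.5253,-0.0435,-0.2136]
o=r.get_obs();print(o["tcp_pos"],o["contact_force"])
d=o["tcp_pos"]-np.array([.4943,-.1838,.1116]);print("travel",d@[-np.sin(q[2]),np.cos(q[2]),0])
f=r.grab_frame("scene")
cv2.imwrite("pics/s12.png",cv2.resize(f["image"][170:220,230:300,::-1],None,fx=11,fy=11,interpolation=cv2.INTER_CUBIC))
E
```

```text
[ 0.51152946 -0.10460533  0.11158367] [-4.17803396 -1.15372654  8.22763857]
travel 0.08104719116502748
```

View pics/s12.png

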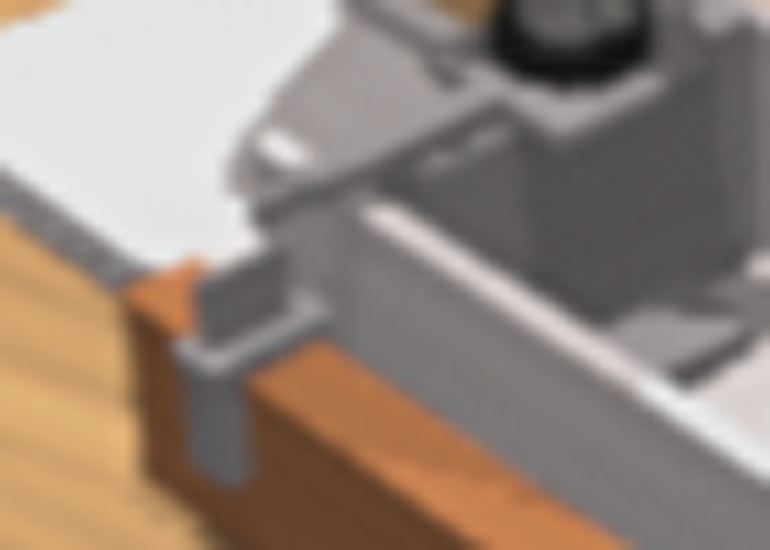

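>>> send_rows:
  plan:
    - [0.08,0,-0.02,0,0]
    - [0,0,0,0,0]
    - [0,0,0,0,0]
    - [0,0,0,0,0]
    - [0,0,0,4,0]
    - [0,0,0,5,0]
    - [0,0,0,5,0]
    - [0,0,0,5,0]
    - [0,0,0,5,0]
    - [0,0,0,0,0]

```text
clock: 19.62
tcp_pos: [0.5117, -0.1037, 0.1116]
orientation: [-1.334, -0.99, 0.993]
contact_force: [-3.5, -1.9, 7.2]
grip_width: 0.0208
```

```bash
python3 - <<'E'
from h import *
import cv2
q=[0.5253,-0.0435,-0.2136]
plan([.5115,-.1036,.1116],130)
o=r.get_obs()
d=o["tcp_pos"]-np.array([.4943,-.1838,.1116]);print("travel",d@[-np.sin(q[2]),np.cos(q[2]),0],o["moment"])
f=r.grab_frame("scene")
cv2.imwrite("pics/s13.png",cv2.resize(f["image"][170:220,230:300,::-1],None,fx=11,fy=11,interpolation=cv2.INTER_CUBIC))
f=r.grab_frame("wrist");cv2.imwrite("pics/w13.png",f["image"][:,:,::-1])
E
```

```text
t 19.62 tcp [ 0.5117 -0.1037  0.1116] zaz 163.27 shift cm [0.   0.   0.02] j7 1.103 gw 0.0208 F [-3.5 -1.9  7.2]
turn world ccw deg -33.27 = spin about tool y 33.27
travel 0.08195997086948065 [-0.32827879  0.87122871 -0.00960485]
```

View pics/s13.png

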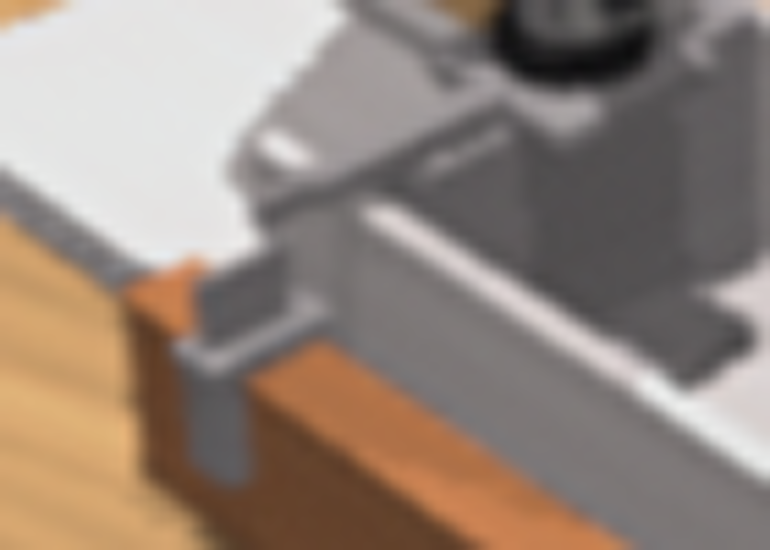

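View pics/w13.png

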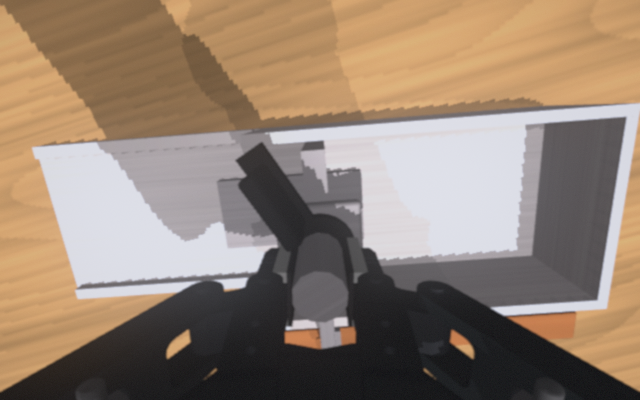

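>>> send_rows:
  plan:
    - [0,0,0,5,0]
    - [0,0,0,5,0]
    - [0,0,0,5,0]
    - [0,0,0,5,0]
    - [0,0,0,4,0]
    - [0,0,0,2,0]
    - [0,0,0,0,0]

```text
clock: 20.6
tcp_pos: [0.5118, -0.1038, 0.1116]
orientation: [-1.474, -0.644, 0.646]
contact_force: [-3.4, -1.7, 6.3]
grip_width: 0.0204
```

```bash
cat > chk.py <<'E'
from h import *
import cv2,sys
k=sys.argv[1]
q=[0.5253,-0.0435,-0.2136]
plan([.5115,-.1036,.1116],130)
o=r.get_obs()
d=o["tcp_pos"]-np.array([.4943,-.1838,.1116]);print("travel",d@[-np.sin(q[2]),np.cos(q[2]),0],o["moment"])
f=r.grab_frame("scene")
cv2.imwrite(f"pics/s{k}.png",cv2.resize(f["image"][170:220,230:300,::-1],None,fx=11,fy=11,interpolation=cv2.INTER_CUBIC))
f=r.grab_frame("wrist");cv2.imwrite(f"pics/w{k}.png",f["image"][:,:,::-1])
a=np.array(q[:2]); y=o["tcp_pos"][:2]
for v in(.7,.8,.9):
    az=np.pi+.9-v+q[2]
    print(v,[proj(f,[y[0]+rr*np.cos(az),y[1]+rr*np.sin(az),.121]).round(0).tolist() for rr in(.017,.051)])
E
python3 chk.py 14
```

```text
t 20.6 tcp [ 0.5118 -0.1038  0.1116] zaz 137.3 shift cm [-0.01 -0.    0.03] j7 0.709 gw 0.0204 F [-3.4 -1.7  6.3]
turn world ccw deg -7.3 = spin about tool y 7.3
travel 0.0819014817833193 [-0.36809485  0.76681088  0.00772372]
0.7 [[291.0, 252.0], [229.0, 189.0]]
0.8 [[295.0, 249.0], [239.0, 180.0]]
0.9 [[298.0, 247.0], [250.0, 173.0]]
```

View pics/w14.png

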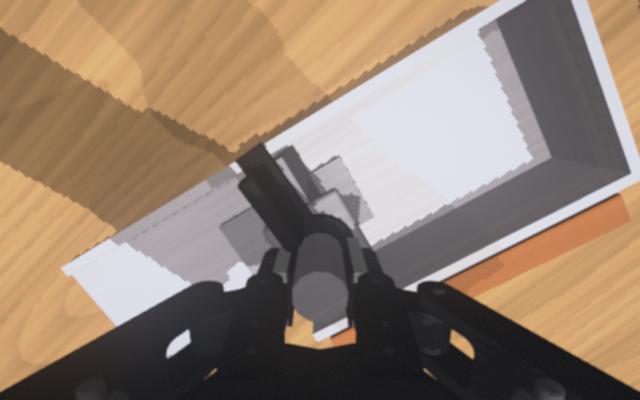

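View pics/s14.png

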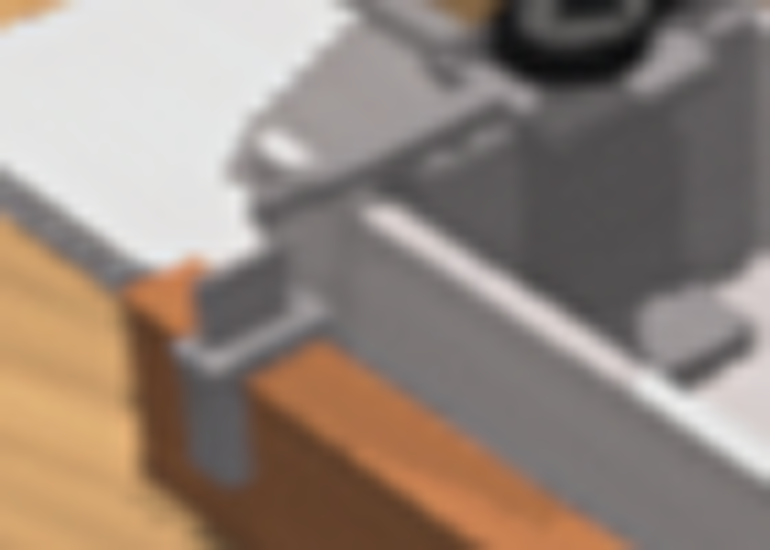

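>>> send_rows:
  plan:
    - [0,0,0,3,0]
    - [0,0,0,3,0]
    - [0,0,0,0,0]

```text
clock: 21.08
tcp_pos: [0.5119, -0.1039, 0.1116]
orientation: [-1.497, -0.563, 0.565]
contact_force: [-2.9, -1.8, 6.2]
grip_width: 0.021
```

```bash
python3 chk.py 15
```

```text
t 21.07 tcp [ 0.5119 -0.1039  0.1116] zaz 131.32 shift cm [-0.01 -0.    0.04] j7 0.618 gw 0.021 F [-2.9 -1.8  6.2]
turn world ccw deg -1.32 = spin about tool y 1.32
travel 0.08182915802881768 [-0.32452996  0.65530453  0.1968897 ]
0.7 [[288.0, 254.0], [219.0, 198.0]]
0.8 [[291.0, 252.0], [228.0, 189.0]]
0.9 [[294.0, 249.0], [238.0, 181.0]]
```

View pics/w15.png

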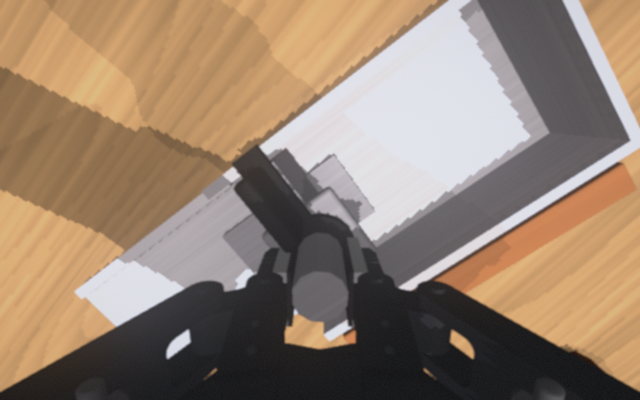

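>>> send_rows:
  plan:
    - [0,0,0,1,0]
    - [0,0,0,0,0]
    - [0,0,0,0,0]
    - [0,0,0,0,0]

```text
clock: 21.68
tcp_pos: [0.5119, -0.1039, 0.1116]
orientation: [-1.501, -0.55, 0.552]
contact_force: [-3.1, -1.9, 6.0]
grip_width: 0.0203
```

```bash
python3 chk.py 16; python3 - <<'E'
from h import *
import cv2
f=r.grab_frame("top");cv2.imwrite("pics/t16.png",f["image"][:,:,::-1])
f=r.grab_frame("scene");cv2.imwrite("pics/sc16.png",f["image"][:,:,::-1])
E
```

```text
t 21.68 tcp [ 0.5119 -0.1039  0.1116] zaz 130.36 shift cm [-0.01 -0.    0.05] j7 0.604 gw 0.0203 F [-3.1 -1.9  6. ]
turn world ccw deg -0.36 = spin about tool y 0.36
travel 0.08177703376650529 [-0.40969147  0.68782705  0.24243153]
0.7 [[288.0, 255.0], [218.0, 200.0]]
0.8 [[291.0, 252.0], [227.0, 191.0]]
0.9 [[294.0, 249.0], [237.0, 182.0]]
```

View pics/s16.png

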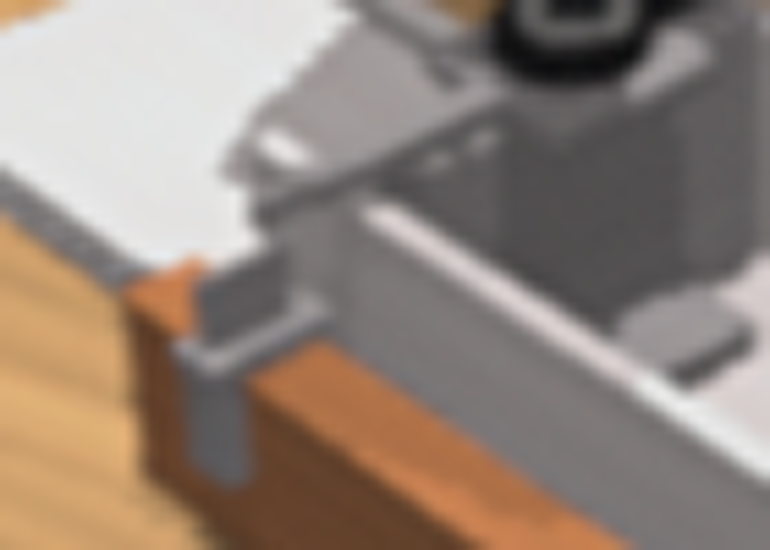

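View pics/sc16.png

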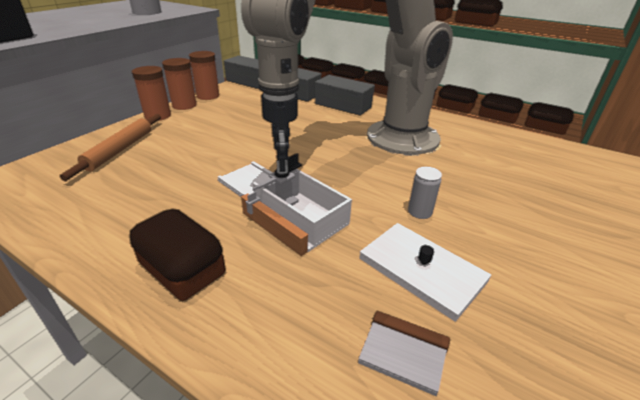

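View pics/w16.png

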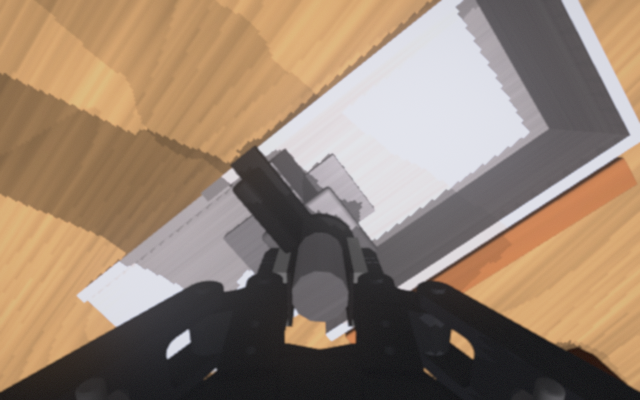

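>>> send_rows:
  plan:
    - [0,0,0,1.5,0]
    - [0,0,0,0,0]
    - [0,0,0,0,0]
    - [0,0,0,0,0]

```text
clock: 22.38
tcp_pos: [0.512, -0.104, 0.1116]
orientation: [-1.506, -0.53, 0.532]
contact_force: [-2.9, -3.3, 6.1]
grip_width: 0.0204
```

```bash
python3 chk.py 17; python3 - <<'E'
import cv2
a=cv2.imread("pics/w17.png")[120:320,190:400]; cv2.imwrite("pics/w17c.png",cv2.resize(a,None,fx=3,fy=3,interpolation=cv2.INTER_CUBIC))
E
```

```text
t 22.38 tcp [ 0.512  -0.104   0.1116] zaz 128.87 shift cm [-0.01 -0.    0.06] j7 0.581 gw 0.0204 F [-2.9 -3.3  6.1]
turn world ccw deg 1.13 = spin about tool y -1.13
travel 0.08177388262499316 [-0.49245996  0.66374982  0.39293877]
0.7 [[287.0, 256.0], [216.0, 203.0]]
0.8 [[290.0, 253.0], [224.0, 193.0]]
0.9 [[293.0, 250.0], [234.0, 184.0]]
```

View pics/w17c.png

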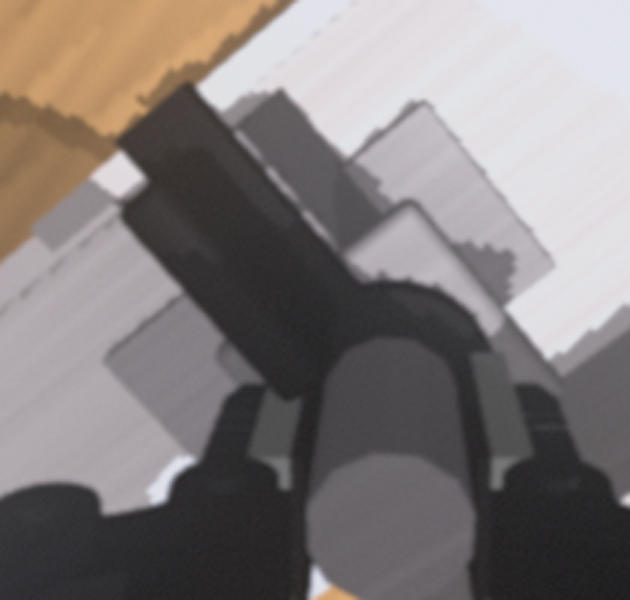

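View pics/s17.png

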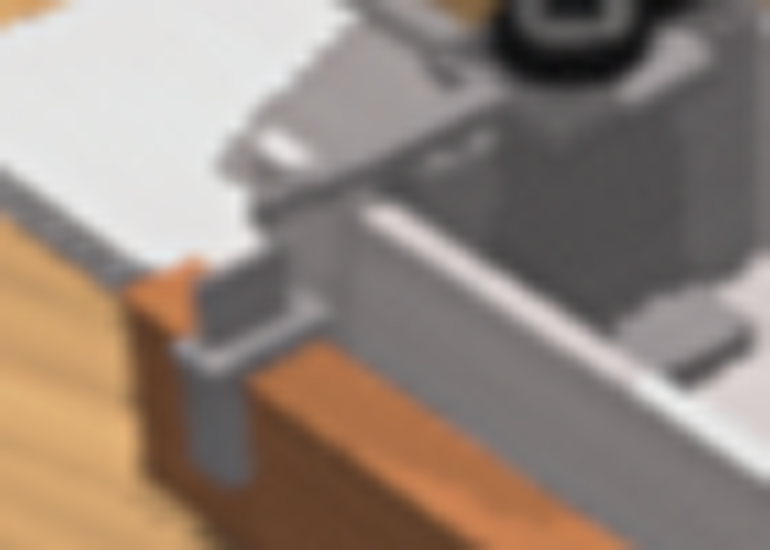

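```bash
python3 - <<'E'
from bench import r
print(r.hand_in())
E
```

```text
the job is handed in; nothing more can be done
None
```

The job is done and handed in at about 22.4 s of the 62 s allowed. No verdict is reported, so the results below are my own checks.

- **Lid:** I lifted it off by the knob and set it flat, right way up, on the worktop at about (0.536, 0.255). I let go, and the last scene picture shows it lying clear of the trough.
- **End plate:** I gripped the post and pushed the plate in 82 mm. The pointer lines up with the index fin to about 1 mm in the scene picture. My first estimates of the distance disagreed by 1–1.5 mm, so I finished between them. That is inside the 4 mm tolerance. The top camera could not confirm it because the arm hid the pointer.
- **Cam lever:** I turned the gripper clockwise until the lever met its stop. The turning moment on the wrist rose from about 0 to 0.39 N m, well above the lever's 0.03 N m friction. In the wrist picture the lever lies where 0.9 rad is predicted.
- **Grip and other items:** The gripper was still closed on the post, with a measured opening of about 20.5 mm. The loaf, shaker and scraper look unmoved.

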